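# Rake out a heap of maple chunks in a drying pan

## Robot

A 6-joint arm with a two-finger parallel gripper is mounted at the origin on the work surface. World frame = base frame: x ahead of the robot, y to its left, z up, the work surface at z = 0. Lengths are in mm, angles in rad, forces in N, time in s.
With the tool pointing down it reaches from about 275 to 775 mm from the base axis. Payload 14.6 kg.
Tool frame: the origin (TCP) lies on the centre line of the jaws, within the pads' length; the fingertips stand 22 mm ahead of it and the grasp point (between the pads) lies 3 mm ahead of it; y points along the fingers, x is the direction in which the jaws open and shut, and the axes are right-handed (so a half turn about y gives the same grasp; the last joint's range is limited). The gripper opens to 85 mm and grips with 20 to 120 N. Pads are 22 mm wide; open, the fingers measure 114 mm over their backs; the gripper's body (76 mm by 85 mm) begins 54 mm behind the grasp point. The pads swing forward as they close: fully open they stand 13 mm farther back than shut.
Start: joints at [-1.377, 0.263, -0.048, 1.259, 0, 1.415], TCP at [179.423, -493.392, 253.278] pointing down, gripper open.
Joint ranges: [-2.65, 2.65], [-0.89, 1.7], [-1.18, 1.37], [-2.13, 2.11], [-1.35, 1.29], [-3.14, 3.14]. Speed limits (rad/s): [1.89, 1.89, 2.57, 2.79, 3.14, 3.14].

## Interface

Orientations are given as a rotation vector (axis times angle).
In Python, from plant import get_state, imaging, order, nets gives the robot as it stands.
- The arm moves only by the shell command python3 -m inch 'ROWS' [OPENING] [FORCE]. ROWS is text: rows parted by semicolons, each of 6 numbers parted by spaces: the shift along the tool's x, y, z in m, then the turn, a rotation vector about the tool's x, y, z in degrees. In form: x y z ax ay az; .... A call has 1 to 12 rows; each row is the pose to reach, as a shift and turn from the pose commanded when the call began, along the tool's axes at that moment; what a row does not reach only later rows make up. A row lasts 1/12 s, in which the tool goes at most 41.7 mm and 7.16 degrees, less where a joint would pass 70% of its speed; a pose out of reach is approached as far as the arm can. A call with a gripper value outside its range is refused whole. OPENING is the finger opening in m, from 0 to 0.0854, set as the call begins (- or left out, the last holds). The fingers move at their own pace and stop on an object; FORCE is the grip in N (left out, the last holds). Time passes only in rows, so rows that repeat a pose let the fingers close. It gives the time, the measured TCP pose, the force and the opening at its end, in the units of the state.
- get_state(): the state, without advancing time (a new reading comes with each control period).
- imaging.snapshot(name): name is "scene" or "side" or "wrist"; returns the picture (480x640x3 uint8, blue, green, red); there is no depth.
- imaging.get_calibration(name): a dict with "K" (3x3 intrinsics, pixels), "R" (3x3) and "t" (3): a world point X has camera coordinates R X + t. Camera axes: x right, y down, z forward; pixel columns grow to the right and rows downward; lengths in mm; the calibration is good to about 2 mm. A picture is of the moment at which its call begins: read the wrist's pose just before it. get_calibration takes no time and is no camera call; for the wrist camera it gives the pose at the moment of the call.
- order.job_done(): hands the job in, once; it reports no verdict.
Trained networks look in the newest picture that a camera, given by its name, has taken for a name from the list of things; names that differ only in an ending like _2 or _b are one class to them, and where a whole thing is asked for, a point or a joint stands for the part that bears it (a point fixed in the world has none). Each returns a list of dicts, best first, with "score" (0 to 1); they miss things now and then, are a little off and sometimes report something else, mostly with a low value. They report only what shows in the picture. A call takes as long as a camera call.
- nets.regions_of(camera, name): "mask" (480x640 bool, what is visible of it) and "xy" ([column, row] in pixels, amid what is visible of it).
The state is a dict: "time": time; "joints": joint angles; "dq": joint speeds; "tau": joint torques, N m; "tool_pos": TCP position; "tool_rot": TCP orientation; "force": force on the tool from outside, world axes, zero at the start; "wrist_torque": the same for the moment, N m; "gripper_width": finger opening in mm.
Only numpy, scipy, OpenCV 4.12 (cv2) and the standard library are available. Lean on these libraries where they do the work, as an engineer would, in place of code of your own. Each camera call takes 0.05 s, during which the arm holds its last target. There are 200 camera calls.

## Task

A scoop of maple smoking-wood chunks has been tipped in a heap in the steel drying pan. Take the hand rake and rake the heap out along the whole pan into one even layer: no chunk on top of another, none out of the pan, and at least two of the eight in each third of the pan's length. Move the chunks with the rake only, leave the jug and mug alone, and lay the rake back level with its teeth on the bench and its handle across the tool rail.

Things in the scene. Friction and masses are not known exactly. Their poses are not given: they have to be found in the camera images.
- pan: stainless drying pan, fixed to the bench. Origin: centre of its underside. Inside floor 210 mm along its x by 300 mm along its y (x from -105 to 105, y from -150 to 150), floor 3 mm above the origin, walls 3 mm thick, rim 43 mm above the bench. Pan z is up
- chunk1_mid (a point): centre of a split maple-wood chunk, pale with one bark side, about 38 x 31 mm and 25 mm high as it lies at first, about 20 g; its x runs along the 38 mm. Eight such lie in a heap in the pan, five on the floor and three on top of them
- chunk2_mid (a point): centre of another chunk like chunk1
- chunk3_mid (a point): centre of another chunk like chunk1
- chunk4_mid (a point): centre of another chunk like chunk1
- chunk5_mid (a point): centre of another chunk like chunk1
- chunk6_mid (a point): centre of another chunk like chunk1
- chunk7_mid (a point): centre of another chunk like chunk1
- chunk8_mid (a point): centre of another chunk like chunk1
- rake_grip (a point): where to grip the loose hand rake (0.22 kg): on the axis of its flat-sided wooden handle, 22 mm wide (y), 20 mm high, 215 mm long. Rake frame: z up, the handle runs towards -x and ends 152 mm behind this point. At first the rake lies level, teeth on the bench, handle across the rail. It turns in the fingers if gripped loosely and forced. Centre of mass about 10 mm ahead (+x) of this point and 12 mm below
- rake_tips (a point): middle of the row of the rake's tooth tips, 65 mm ahead (+x) of rake_grip and 85 mm below; same axes. Five straight 7 mm teeth at 18 mm spacing along y (row 79 mm wide) hang from a steel head 88 mm wide (y), 14 mm thick (x), its underside 68 mm and top 86 mm above the tips
- rail: low steel tool rail fixed to the bench, carrying the rake's handle: 12 mm bar along its y, 280 mm long, its top 75 mm above the bench, a post at each end. Origin: on the bench under the bar's middle; x points the way the rake's teeth lie. The rake's place is at y = 0 to 90 mm, its tips about 155 mm ahead (+x) of the bar
- skimmer (a point): middle of the 110 mm disc of a flat steel skimmer fixed to the rail beside the rake's place, its straight handle sloping up over the bar at y = -100 mm of the rail, to 118 mm high; leave it alone
- jug: syrup jug, 94 mm across and 170 mm tall, full (0.75 kg), standing on the bench; bystander. Origin: centre of its underside
- mug: white mug, 80 mm across and 85 mm tall, standing on the bench; bystander. Origin: centre of its underside

How it is judged:
By the outcome, as a careful person would: the job done as asked, in the order asked, and still so for the second after the job is handed in, with the robot touching nothing.
It also fails if it takes over 72 s, if anything falls off the work surface, if the arm or the gripper's body presses on something with over 40 N, if the wrist force passes 120 N, or if a joint passes its speed limit or range.

## Working session

There is one attempt and no reset: what is moved stays moved. The work goes in short steps, Python scripts to look and compute and a shell command to move; the robot and the scene stay as the last step left them, time stands still between calls to the robot, and variables do not carry over. Pictures are saved under pics/ and viewed, about 8 in all and at most 12, crops included, and the job is handed in when it is done.

```bash
mkdir -p pics; ls; cat > h.py <<'E'
import numpy as np,cv2
from plant import get_state,imaging,order,nets
from scipy.spatial.transform import Rotation as Ro
def cal(c):
    k=imaging.get_calibration(c); return [np.array(k[a],float) for a in('K','R','t')]
def pix2w(c,uv,z,k=None):
    K,R,t=k or cal(c); C=-R.T@t.ravel(); d=R.T@np.linalg.inv(K)@np.array([uv[0],uv[1],1.]); return C+d*(z-C[2])/d[2]
def w2pix(c,X,k=None):
    K,R,t=k or cal(c); p=K@(R@np.array(X,float)+t.ravel()); return p[:2]/p[2]
E
python3 - <<'E'
from h import *
s=get_state();print(s['time'],s['tool_pos'],s['tool_rot'],s['force'])
print(Ro.from_rotvec(s['tool_rot']).as_matrix().round(3))
a=imaging.snapshot('scene');b=imaging.snapshot('side')
cv2.imwrite('pics/a.png',a);cv2.imwrite('pics/b.png',b)
for c in('scene','side'):
    K,R,t=cal(c);print(c,(-R.T@t.ravel()).round(),K[0,0],R.round(2).tolist())
    for n in('pan','rake_grip','rail','jug','mug','skimmer'):
        for d in nets.regions_of(c,n)[:2]:
            print(n,round(d['score'],2),d['xy'],pix2w(c,d['xy'],40).round())
E
```

```text
pics
0.0 [ 179.36287935 -493.11125609  252.82251317] [-1.35347835  0.94908842 -0.94774706] [-0.17867273  0.64051053  0.24199807]
[[ 0.342 -0.     0.94 ]
 [-0.94   0.001  0.342]
 [-0.001 -1.     0.   ]]
scene [1496. -101. 1042.] 587.0393358692967 [[0.08, 1.0, -0.0], [0.7, -0.06, -0.71], [-0.71, 0.05, -0.7]]
pan 0.93 [352.4, 260.5] [593.  56.  40.]
pan 0.71 [481.2, 206.5] [436. 403.  40.]
rail 0.76 [142.4, 271.0] [ 587. -423.   40.]
rail 0.23 [333.1, 255.3] [573.  13.  40.]
jug 0.71 [350.9, 259.3] [589.  53.  40.]
jug 0.7 [480.9, 208.8] [445. 400.  40.]
mug 0.75 [477.4, 257.3] [606. 346.  40.]
skimmer 0.76 [142.1, 274.2] [ 597. -423.   40.]
side [172. 701. 596.] 458.03301290283247 [[-0.9, -0.43, 0.02], [-0.25, 0.48, -0.84], [0.36, -0.76, -0.54]]
pan 0.64 [264.5, 289.0] [552. 107.  40.]
rake_grip 0.55 [363.7, 192.2] [ 527. -379.   40.]
rail 0.73 [387.5, 184.5] [ 484. -456.   40.]
jug 0.58 [204.9, 401.5] [495. 372.  40.]
jug 0.57 [313.6, 271.4] [492.  12.  40.]
mug 0.86 [154.3, 353.7] [625. 333.  40.]
mug 0.34 [288.1, 286.6] [515.  80.  40.]
skimmer 0.61 [382.1, 189.2] [ 488. -420.   40.]
skimmer 0.36 [156.1, 353.1] [623. 330.  40.]
```

View pictures.

View pics/a.png

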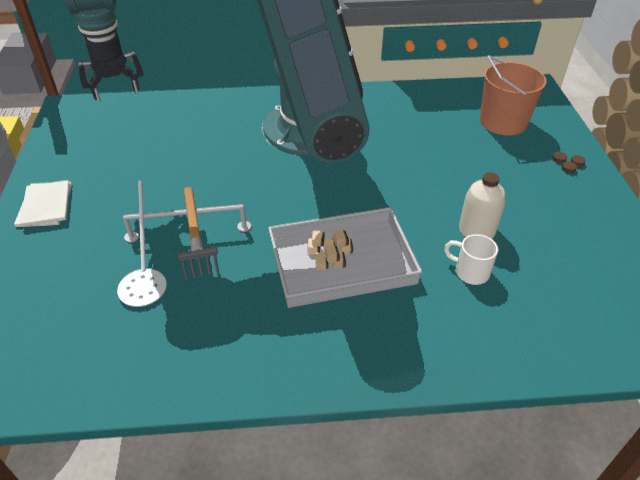

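View pics/b.png

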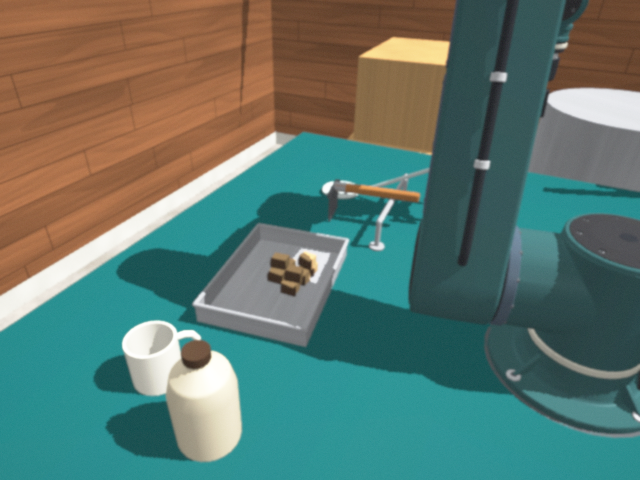

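```bash
python3 - <<'E'
import cv2,numpy as np
a=cv2.imread('pics/a.png')
p=cv2.resize(a[200:310,260:425],None,fx=4.8,fy=4.8,interpolation=cv2.INTER_CUBIC)
cv2.imwrite('pics/c.png',p)
r=cv2.resize(a[180:305,110:260],None,fx=4.8,fy=4.8,interpolation=cv2.INTER_CUBIC)
cv2.imwrite('pics/d.png',r)
E
```

```text
(no output)
```

View pics/c.png

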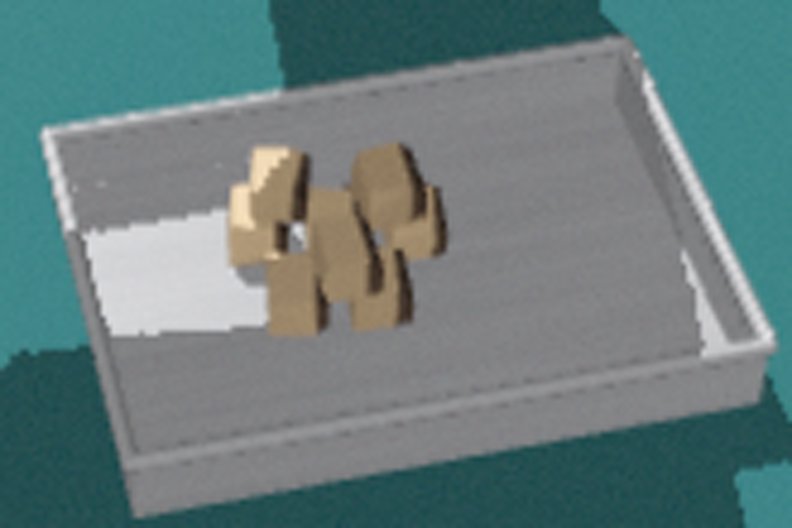

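View pics/d.png

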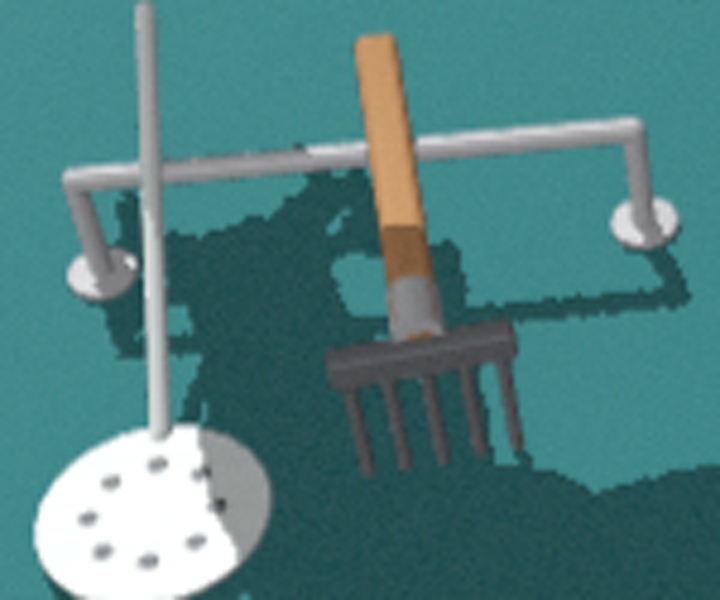

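```bash
python3 - <<'E'
from h import *
f=lambda u,v,o,z:pix2w('scene',(o[0]+u/4.8,o[1]+v/4.8),z)
P=np.array([f(u,v,(260,200),43) for u,v in[(45,131),(630,40),(775,342),(130,460)]])
print('pan rim',P.round(),'ctr',P.mean(0).round(1),np.linalg.norm(P-np.roll(P,1,0),axis=1).round())
for a,b in((0,1),(3,2),(0,3),(1,2)): d=P[b]-P[a];print(np.degrees(np.arctan2(d[1],d[0])).round(1))
o=(110,180)
r=np.array([f(68,180,o,72),f(635,128,o,72)]);d=r[1]-r[0];print('rail',r.round(),r.mean(0).round(),np.linalg.norm(d),np.degrees(np.arctan2(d[1],d[0])))
t=np.array([f(u,v,o,0) for u,v in[(368,473),(405,466),(443,462),(480,453),(518,448)]]);print('tips',t.round(),t.mean(0).round())
d=t[-1]-t[0];print(np.degrees(np.arctan2(d[1],d[0])),np.linalg.norm(d))
h=f(376,38,o,95);g=f(403,228,o,95);print('handle back',h.round(),'front top',g.round()); d=g-h;print(np.degrees(np.arctan2(d[1],d[0])),np.linalg.norm(d))
hd=np.array([f(328,352,o,86),f(515,322,o,86)]);print('head top',hd.round(), hd.mean(0).round())
# chunks
for u,v,z in[(278,180,53),(330,225,53),(385,180,53),(255,240,20),(295,295,20),(380,305,20),(425,235,20)]: print(f(u,v,(260,200),z).round())
for n in ['jug','mug']:
    for d in nets.regions_of('scene',n)[:2]:
        ys,xs=np.where(d['mask']);print(n,d['score'],xs.min(),xs.max(),ys.min(),ys.max(),pix2w('scene',(xs.mean(),ys.max()),0).round())
E
```

```text
pan rim [[ 471. -132.   43.]
 [ 428.  175.   43.]
 [ 641.  207.   43.]
 [ 688.  -99.   43.]] ctr [556.9  37.6  43. ] [219. 310. 215. 309.]
98.1
98.7
8.7
8.5
rail [[ 439. -479.   72.]
 [ 423. -196.   72.]] [ 431. -337.   72.] 283.55916447294555 93.18491838445162
tips [[ 583. -330.    0.]
 [ 580. -312.    0.]
 [ 578. -294.    0.]
 [ 574. -276.    0.]
 [ 572. -258.    0.]] [ 577. -294.    0.]
98.15885623955315 72.84600249746575
handle back [ 369. -327.   95.] front top [ 511. -304.   95.]
9.263014655763557 144.16608519035486
head top [[ 582. -335.   86.]
 [ 570. -249.   86.]] [ 576. -292.   86.]
[525. -18.  53.]
[558.   4.  53.]
[530.  34.  53.]
[534. -30.  20.]
[572. -14.  20.]
[582.  27.  20.]
[537.  55.  20.]
jug 0.71 268 421 208 307 [695.  26.   0.]
jug 0.7 459 505 172 237 [505. 395.   0.]
mug 0.75 444 497 235 284 [652. 333.   0.]
```

```bash
T="x"; python3 -m inch '-0.065 0.06 0.378 0 11.3 0;-0.065 0.06 0.378 0 11.3 0;-0.065 0.06 0.378 0 11.3 0;-0.065 0.06 0.378 0 11.3 0;-0.065 0.06 0.378 0 11.3 0;-0.065 0.06 0.378 0 11.3 0;-0.065 0.06 0.378 0 11.3 0;-0.065 0.06 0.378 0 11.3 0;-0.065 0.06 0.378 0 11.3 0;-0.065 0.06 0.378 0 11.3 0;-0.065 0.06 0.378 0 11.3 0;-0.065 0.06 0.378 0 11.3 0' 0.07 100
python3 - <<'E'
from h import *
s=get_state();print(s['time'],s['tool_pos'],s['joints'],s['force']);R=Ro.from_rotvec(s['tool_rot']).as_matrix();print(R.round(3).tolist())
k=cal('wrist');w=imaging.snapshot('wrist');cv2.imwrite('pics/w.png',w);
for X in [(512,-303,95),(577,-293,86),(577,-293,0),(362,-326,95)]: print(w2pix('wrist',X,k))
E
```

```text
time: 1.8
tool_pos: [512.9, -302.5, 192.9]
tool_rot: [-1.278, 1.096, -1.095]
force: [-0.9, -0.6, 0.3]
gripper_width: 70.0
1.8 [ 512.9179199  -302.48733374  192.87315324] [-6.69559625e-01  4.06865510e-01  4.95954982e-03  1.16958574e+00
 -1.55825167e-04  2.31861071e+00] [-0.94874754 -0.61798744  0.32861745]
[[0.153, -0.001, 0.988], [-0.988, 0.0, 0.153], [-0.0, -1.0, -0.001]]
[318.14810549 258.25144875]
[318.30700532 153.37656919]
[318.42929281 144.04864522]
[317.80755928 437.71729979]
```

View pics/w.png

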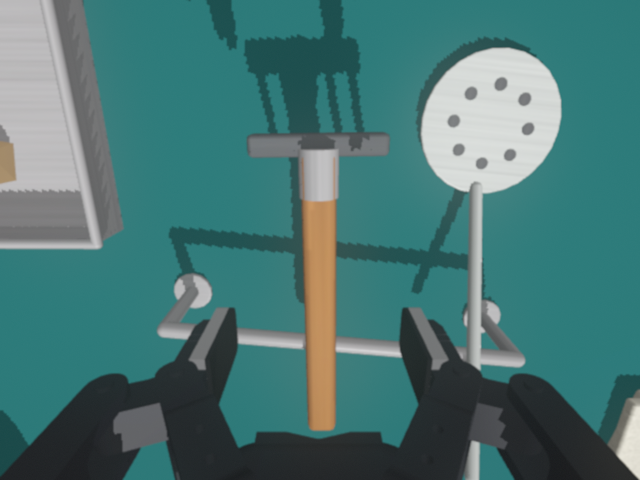

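```bash
python3 -m inch '0 0.03 0.005 0 0 0;0 0.06 0.005 0 0 0;0 0.085 0.005 0 0 0;0 0.1 0.005 0 0 0;0 0.105 0.005 0 0 0;0 0.105 0.005 0 0 0;0 0.105 0.005 0 0 0' 
python3 -m inch '0 0 0 0 0 0;0 0 0 0 0 0;0 0 0 0 0 0;0 0 0 0 0 0;0 0 0 0 0 0;0 0 0 0 0 0;0 0 0 0 0 0;0 0 0 0 0 0' 0.01 110
```

```text
time: 2.43
tool_pos: [517.2, -303.2, 89.3]
tool_rot: [-1.277, 1.097, -1.098]
force: [-0.6, -0.3, 0.4]
gripper_width: 70.0
time: 3.1
tool_pos: [517.7, -302.6, 89.1]
tool_rot: [-1.277, 1.095, -1.098]
force: [-1.5, 0.8, 6.8]
gripper_width: 20.0
```

```bash
python3 -m inch '0 -0.01 0 0 0 0;0 -0.03 0 0 0 0;0 -0.06 0 0 0 0;0 -0.1 0 0 0 0;0 -0.13 0 0 0 0;0 -0.13 0 0 0 0;0 -0.13 0 0 0 0'
python3 - <<'E'
from h import *
s=get_state();R=Ro.from_rotvec(s['tool_rot']).as_matrix();p=s['tool_pos']
w=imaging.snapshot('wrist');b=imaging.snapshot('scene');
cv2.imwrite('pics/e.png',np.hstack([cv2.resize(b[130:330,100:300],(400,400)),cv2.resize(w,(400,400))]))
g=p+3*R[:,1]; t=g+R[:,2]*65+R[:,1]*85
print(g,t,w2pix('scene',t),((w2pix('scene',t)-[100,130])*2))
E
```

```text
time: 3.68
tool_pos: [517.9, -302.7, 220.2]
tool_rot: [-1.277, 1.094, -1.099]
force: [0.3, 0.1, -3.2]
gripper_width: 20.3
[ 517.94980713 -302.73288016  217.1547725 ] [ 582.41843257 -293.08086233  132.29821774] [194.35095691 237.78785245] [188.70191382 215.57570489]
```

View pics/e.png

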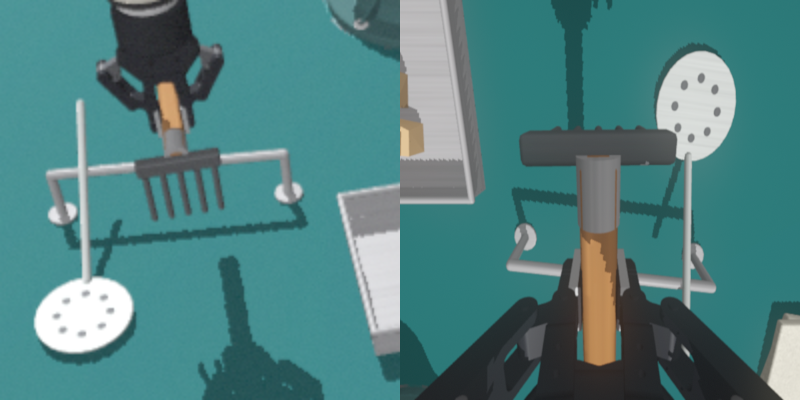

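```bash
cat >> h.py <<'E'
PC=np.array([557.,38.]);YAW=np.radians(8.5)
UX=np.array([np.cos(YAW),np.sin(YAW)]);UY=np.array([-UX[1],UX[0]])
def pan(X): d=np.array(X[:2])-PC; return np.array([d@UX,d@UY])
def goal(px,py,z,deg=0):
    "tips at pan px,py, tip height z; rake x at pan +y turned deg ccw"
    s=get_state();R=Ro.from_rotvec(s['tool_rot']).as_matrix();p=np.array(s['tool_pos'])
    cur=p+R[:,2]*65; print('t',round(s['time'],2),'tips now pan',pan(cur).round(),'z',round(p[2]-89),'F',np.round(s['force'],1),'w',round(s['gripper_width'],1))
    a=YAW+np.pi/2+np.radians(deg);f=np.array([np.cos(a),np.sin(a),0])
    T=np.array([*(PC+px*UX+py*UY),z+89.])-65*f
    Rt=np.column_stack([np.cross([0,0,-1],f),[0,0,-1],f])
    print('rows',((R.T@(T-p))/1000).round(3),np.degrees(Ro.from_matrix(R.T@Rt).as_rotvec()).round(1))
E
python3 -m inch '-0.161 0 0.068 0 -90 0;-0.161 0 0.068 0 -90 0;-0.161 0 0.068 0 -90 0;-0.161 0 0.068 0 -90 0;-0.161 0 0.068 0 -90 0;-0.161 0 0.068 0 -90 0;-0.161 0 0.068 0 -90 0;-0.161 0 0.068 0 -90 0;-0.161 0 0.068 0 -90 0;-0.161 0 0.068 0 -90 0;-0.161 0 0.068 0 -90 0;-0.161 0 0.068 0 -90 0'
python3 -c "
from h import *
goal(-22,-105,34)"
```

```text
time: 4.78
tool_pos: [559.6, -132.7, 216.8]
tool_rot: [-1.569, -0.066, 0.07]
force: [-1.1, -0.5, -2.7]
gripper_width: 20.3
t 4.78 tips now pan [ -19. -104.] z 128 F [-1.1 -0.5 -2.7] w 20.3
rows [ 0.001  0.094 -0.001] [-0.1 -3.5 -0.1]
```

```bash
python3 -m inch '0 0.03 0 0 -3.5 0;0 0.06 0 0 -3.5 0;0 0.085 0 0 -3.5 0;0 0.094 0 0 -3.5 0;0 0.094 0 0 -3.5 0;0 0.094 0 0 -3.5 0'
python3 -m inch '0 0 0.01 0 0 0;0 0 0.02 0 0 0;0 0 0.032 0 0 0;0 0 0.044 0 0 0;0 0 0.056 0 0 0;0 0 0.068 0 0 0;0 0 0.08 0 0 0;0 0 0.092 0 0 0;0 0 0.104 0 0 0;0 0 0.116 0 0 0;0 0 0.128 0 0 0;0 0 0.14 0 0 0'
python3 - <<'E'
from h import *
goal(-22,60,34)
a=imaging.snapshot('scene');b=imaging.snapshot('side');
cv2.imwrite('pics/f.png',np.hstack([cv2.resize(a[200:310,255:425],(400,260)),cv2.resize(b[215:345,190:355],(400,315))[:260]]))
E
```

```text
time: 5.28
tool_pos: [560.2, -132.9, 124.4]
tool_rot: [-1.567, -0.111, 0.112]
force: [0.3, -0.2, -1.7]
gripper_width: 20.2
time: 6.28
tool_pos: [540.7, 6.0, 124.9]
tool_rot: [-1.57, -0.112, 0.11]
force: [-7.1, -21.3, 40.6]
gripper_width: 20.1
t 6.28 tips now pan [-20.  36.] z 36 F [ -7.1 -21.3  40.6] w 20.1
rows [-0.001  0.002  0.024] [ 0.1 -0.4  0. ]
```

View pics/f.png

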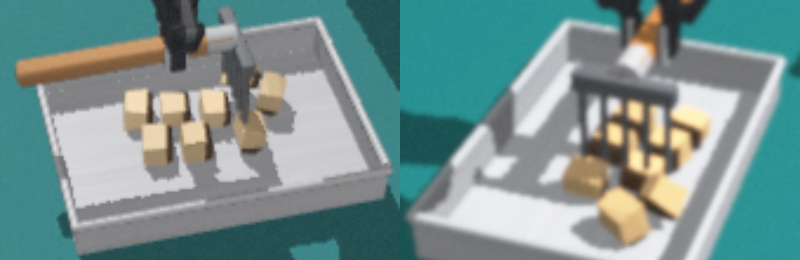

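```bash
python3 -m inch '0 -0.01 -0.004 0 0 0;0 -0.03 -0.006 0 0 0;0 -0.06 -0.006 0 0 0;0 -0.1 -0.02 0 0 0;0 -0.12 -0.06 0 0 0;0 -0.12 -0.1 0 0 0;0 -0.12 -0.12 0 0 0;0 -0.12 -0.12 0 0 0'
python3 - <<'E'
from h import *
goal(0,0,34)
a=imaging.snapshot('scene');b=imaging.snapshot('side');
cv2.imwrite('pics/g.png',np.vstack([cv2.resize(a[140:310,230:425],(650,566))]))
cv2.imwrite('pics/a2.png',a);cv2.imwrite('pics/b2.png',b)
s=get_state();p=np.array(s['tool_pos']);R=Ro.from_rotvec(s['tool_rot']).as_matrix()
t=p+88*R[:,1]+65*R[:,2]
for q in(-36,36):print('tip pred',(w2pix('scene',t+q*R[:,0])-[230,140])*3.33)
for c in('scene','side'):
  for d in nets.regions_of(c,'chunk1_mid'): print(c,round(d['score'],2),np.round(d['xy']),pan(pix2w(c,d['xy'],16)).round(),d['mask'].sum())
E
```

```text
time: 7.05
tool_pos: [558.2, -116.4, 244.2]
tool_rot: [-1.569, -0.109, 0.108]
force: [0.6, -0.2, -2.3]
gripper_width: 20.6
t 7.05 tips now pan [-21. -88.] z 155 F [ 0.6 -0.2 -2.3] w 20.6
rows [0.021 0.121 0.088] [ 0.1 -0.6  0. ]
tip pred [239.03458655 207.50389471]
tip pred [261.42567331 279.78759083]
scene 0.75 [329. 244.] [-47. -22.] 157
side 0.72 [300. 277.] [-37. -20.] 257
side 0.29 [291. 285.] [-30.  13.] 287
```

View pics/g.png

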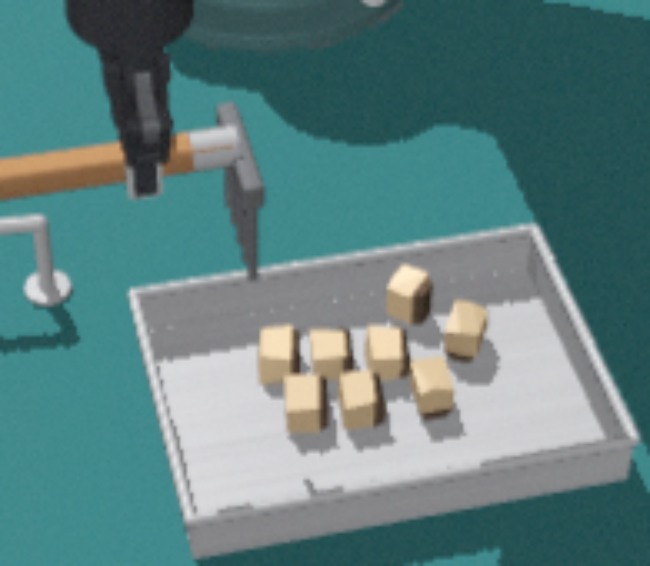

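```bash
python3 - <<'E'
from h import *
for u,v in[(278,355),(329,355),(385,352),(303,402),(360,398),(432,385),(465,328),(408,293)]:
    print((u,v),pan(pix2w('scene',(230+u/3.333,140+v/3.333),17)).round())
E
```

```text
(278, 355) [-47. -60.]
(329, 355) [-38. -24.]
(385, 352) [-32.  16.]
(303, 402) [  2. -53.]
(360, 398) [  7. -13.]
(432, 385) [ 7. 40.]
(465, 328) [-42.  80.]
(408, 293) [-87.  49.]
```

```bash
python3 - <<'E'
from h import *
s=get_state();p=np.array(s['tool_pos']);R=Ro.from_rotvec(s['tool_rot']).as_matrix()
t=p+88*R[:,1]+65*R[:,2]
f=lambda X,c='scene':((w2pix(c,X)-[230,140])*3.333).round()
print('tip far/near',f(t-36*R[:,0]),f(t+36*R[:,0]))
for q in(-44,44):
  for w in(-7,7): print('head top',q,w,f(t-86*R[:,1]+q*R[:,0]+w*R[:,2]))
a=cv2.imread('pics/a2.png');b=cv2.imread('pics/b2.png')
for q in(-36,36): print('side',w2pix('side',t+q*R[:,0]), w2pix('side',t-86*R[:,1]+q*R[:,0]))
hx=p+3*R[:,1]-152*R[:,2]; print('handle end',w2pix('scene',hx),w2pix('side',hx))
cv2.imwrite('pics/i.png',np.hstack([cv2.resize(a[150:250,160:320],(400,250),interpolation=2),cv2.resize(b[100:300,240:400],(400,500),interpolation=2)[:250]]) )
cv2.imwrite('pics/i.png',np.vstack([cv2.resize(a[150:250,160:320],(480,300),interpolation=2),cv2.resize(b[120:320,220:380],(480,600),interpolation=2)[:300]]))
E
python3 -c "
from h import *
goal(38,13,50);goal(38,13,6)"
```

```text
tip far/near [241. 207.] [263. 280.]
head top -44 -7 [225. 102.]
head top -44 7 [247.  99.]
head top 44 -7 [254. 190.]
head top 44 7 [276. 187.]
side [319.17672329 205.77522886] [320.19029305 166.44077298]
side [286.0023168  200.41762781] [285.29200192 161.57571494]
handle end [201.70549117 198.55754954] [332.13800757 129.90298071]
t 7.25 tips now pan [-22. -84.] z 155 F [ 0.9  0.5 -3. ] w 20.1
rows [0.059 0.105 0.097] [-0.  -0.3 -0. ]
t 7.25 tips now pan [-22. -84.] z 155 F [ 0.9  0.5 -3. ] w 20.1
rows [0.059 0.149 0.097] [-0.  -0.3 -0. ]
```

View pics/i.png

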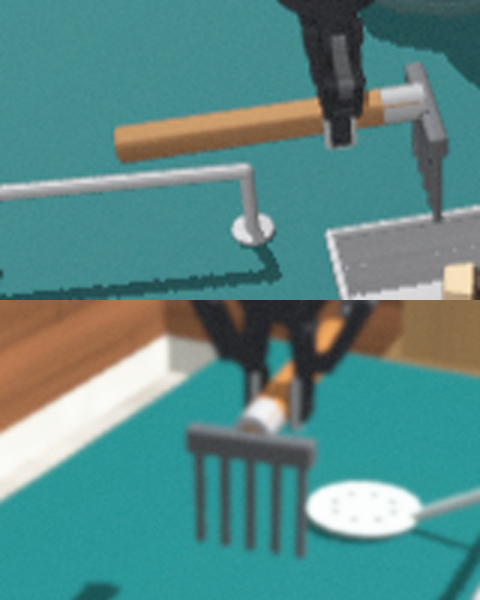

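```bash
python3 -m inch '0.03 0 0.04 0 0 0;0.059 0.03 0.08 0 0 0;0.059 0.06 0.097 0 0 0;0.059 0.09 0.097 0 0 0;0.059 0.1 0.097 0 0 0;0.059 0.11 0.097 0 0 0;0.059 0.12 0.097 0 0 0;0.059 0.13 0.097 0 0 0;0.059 0.14 0.097 0 0 0;0.059 0.149 0.097 0 0 0;0.059 0.149 0.097 0 0 0;0.059 0.149 0.097 0 0 0'
python3 -c "
from h import *
goal(38,13,6)"
```

```text
time: 8.25
tool_pos: [602.0, -9.1, 95.2]
tool_rot: [-1.568, -0.111, 0.111]
force: [0.3, 0.7, -1.5]
gripper_width: 20.1
t 8.25 tips now pan [38. 12.] z 6 F [ 0.3  0.7 -1.5] w 20.1
rows [0.    0.    0.001] [-0.  -0.4 -0. ]
```

```bash
python3 -m inch '0 0 0.007 0 0 0;0 0 0.014 0 0 0;0 0 0.022 0 0 0;0 0 0.03 0 0 0;0 0 0.038 0 0 0;0 0 0.044 0 0 0;0 0 0.046 0 0 0;0 0 0.035 0 0 0;0 0 0.015 0 0 0;0 0 0 0 0 0;0 0 -0.008 0 0 0;0 0 -0.008 0 0 0'
python3 -m inch '0 0 -0.006 0 0 0;0 0 -0.012 0 0 0;0 0 -0.018 0 0 0;0 0 -0.024 0 0 0;0 0 -0.028 0 0 0;0 0 -0.02 0 0 0;0 0 -0.018 0 0 0;0 -0.03 -0.018 0 0 0;0 -0.07 -0.018 0 0 0;0 -0.11 -0.04 0 0 0;0 -0.13 -0.07 0 0 0;0 -0.13 -0.09 0 0 0'
python3 - <<'E'
from h import *
goal(-35,-4,70)
a=imaging.snapshot('scene')
cv2.imwrite('pics/j.png',cv2.resize(a[195:310,255:425],(800,541),interpolation=2))
E
```

```text
time: 9.25
tool_pos: [603.6, -18.8, 95.2]
tool_rot: [-1.568, -0.11, 0.109]
force: [-0.1, -0.6, -1.7]
gripper_width: 20.2
time: 10.25
tool_pos: [617.8, -107.2, 230.8]
tool_rot: [-1.571, -0.118, 0.107]
force: [0.4, -0.3, -2.1]
gripper_width: 20.3
t 10.25 tips now pan [ 39. -88.] z 142 F [ 0.4 -0.3 -2.1] w 20.3
rows [-0.075  0.071  0.083] [ 0.2 -0.3  0.4]
```

View pics/j.png

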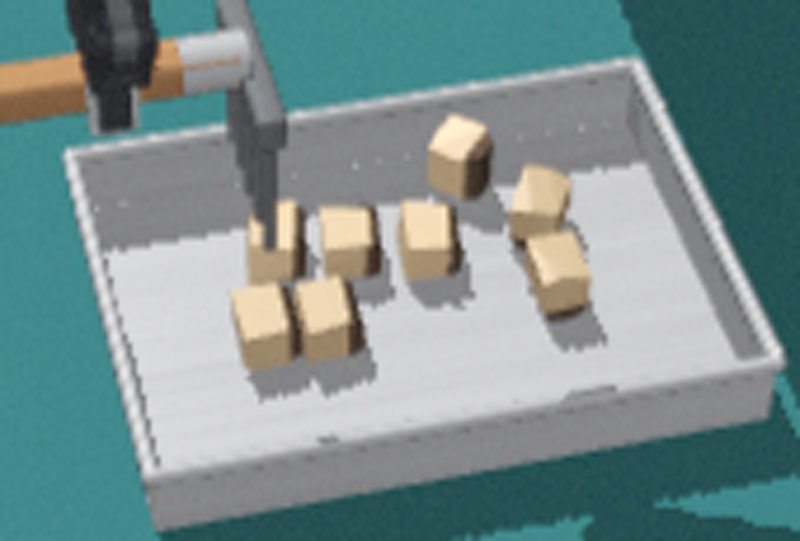

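```bash
python3 - <<'E'
from h import *
for u,v in[(275,242),(348,243),(430,241),(265,327),(330,321),(558,273),(540,205),(460,158)]:
    print((u,v),pan(pix2w('scene',(255+u/4.706,195+v/4.706),16)).round())
for y in(-10,-6,-2,2):
  print(y,[((w2pix('scene',[*(PC+x*UX+y*UY),z])-[255,195])*4.706).round() for x in(-55,-35,-15) for z in (3,28)])
E
```

```text
(275, 242) [-48. -60.]
(348, 243) [-39. -24.]
(430, 241) [-31.  18.]
(265, 327) [  8. -78.]
(330, 321) [ 11. -45.]
(558, 273) [ 6. 75.]
(540, 205) [-43.  80.]
(460, 158) [-86.  49.]
-10 [array([365., 234.]), array([366., 201.]), array([375., 261.]), array([376., 228.]), array([385., 289.]), array([386., 255.])]
-6 [array([373., 233.]), array([374., 199.]), array([383., 260.]), array([384., 226.]), array([392., 288.]), array([394., 254.])]
-2 [array([380., 232.]), array([381., 198.]), array([390., 259.]), array([391., 225.]), array([400., 286.]), array([401., 253.])]
2 [array([388., 230.]), array([389., 197.]), array([398., 258.]), array([399., 224.]), array([407., 285.]), array([409., 252.])]
```

```bash
python3 -c "
from h import *
goal(-44,-3,60)"
python3 -m inch '-0.03 0 0 0 0 0;-0.06 0 0.03 0 0 0;-0.083 0 0.06 0 0 0;-0.083 0.02 0.08 0 0 0;-0.083 0.05 0.084 0 0 0;-0.083 0.08 0.084 0 0 0;-0.083 0.08 0.084 0 0 0;-0.083 0.08 0.084 0 0 0'
python3 -c "
from h import *
goal(-44,-3,6)"
```

```text
t 10.3 tips now pan [ 39. -90.] z 139 F [-1.9 -5.1 -3.8] w 20.2
rows [-0.083  0.078  0.087] [ 0.2 -0.4  0.2]
time: 10.97
tool_pos: [521.2, -33.8, 145.0]
tool_rot: [-1.567, -0.11, 0.114]
force: [0.5, -0.5, -1.8]
gripper_width: 20.5
t 10.97 tips now pan [-46.  -1.] z 56 F [ 0.5 -0.5 -1.8] w 20.5
rows [ 0.002  0.05  -0.002] [-0.1 -0.3 -0.1]
```

```bash
python3 -m inch '0.001 0.01 -0.002 0 0 0;0.001 0.02 -0.002 0 0 0;0.001 0.026 -0.002 0 0 0;0.001 0.032 -0.002 0 0 0;0.001 0.032 -0.002 0 0 0;0.001 0.032 -0.002 0 0 0'
python3 -c "
from h import *
goal(-44,-3,6)
a=imaging.snapshot('scene')
cv2.imwrite('pics/k.png',cv2.resize(a[195:310,255:425],(800,541),interpolation=2))"
```

```text
time: 11.47
tool_pos: [523.9, -36.3, 113.9]
tool_rot: [-1.568, -0.113, 0.11]
force: [-0.9, 0.9, 3.2]
gripper_width: 20.2
t 11.47 tips now pan [-43.  -4.] z 25 F [-0.9  0.9  3.2] w 20.2
rows [-0.     0.019  0.001] [-0.  -0.4  0.1]
```

View pics/k.png

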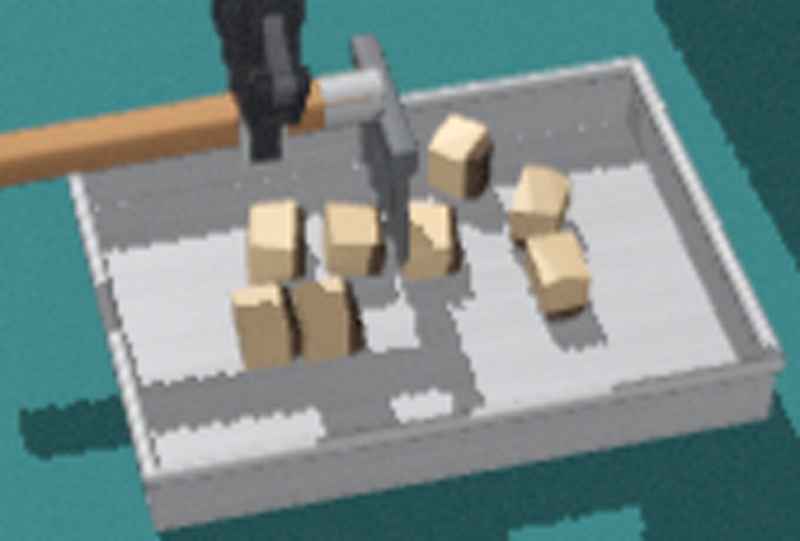

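```bash
python3 -m inch '0 -0.01 0 0 0 0;0 -0.016 0.003 0 0 0;0 -0.016 0.003 0 0 0;0 -0.016 0.003 0 0 0;0 -0.008 0.003 0 0 0;0 0 0.003 0 0 0;0 0.003 0.003 0 0 0;0 0.003 0.003 0 0 0'
python3 -c "
from h import *
goal(-44,-3,6)"
```

```text
time: 12.18
tool_pos: [524.0, -35.1, 110.6]
tool_rot: [-1.572, -0.112, 0.109]
force: [-1.9, -12.5, 19.8]
gripper_width: 20.5
t 12.18 tips now pan [-43.  -2.] z 22 F [ -1.9 -12.5  19.8] w 20.5
rows [-0.001  0.016 -0.   ] [ 0.3 -0.4  0.1]
```

```bash
python3 -m inch '0 -0.01 0 0 0 0;0 -0.016 -0.004 0 0 0;0 -0.016 -0.005 0 0 0;0 -0.016 -0.005 0 0 0;0 -0.008 -0.005 0 0 0;0 -0.003 -0.005 0 0 0;0 -0.001 -0.005 0 0 0;0 -0.001 -0.005 0 0 0'
python3 -c "
from h import *
goal(-44,-6,6)"
```

```text
time: 12.85
tool_pos: [522.9, -38.0, 110.1]
tool_rot: [-1.567, -0.11, 0.113]
force: [0.4, 0.4, -2.4]
gripper_width: 20.3
t 12.85 tips now pan [-45.  -5.] z 21 F [ 0.4  0.4 -2.4] w 20.3
rows [ 0.001  0.015 -0.001] [-0.  -0.4 -0.1]
```

Free now; continue down carefully.

```bash
python3 -m inch '0 0.004 0 0 0 0;0 0.008 0 0 0 0;0 0.011 0 0 0 0;0 0.014 0 0 0 0;0 0.014 0 0 0 0'
python3 -c "
from h import *
goal(-44,-23,6)"
```

```text
time: 13.27
tool_pos: [523.3, -38.1, 96.7]
tool_rot: [-1.568, -0.111, 0.112]
force: [0.2, 0.9, -1.9]
gripper_width: 20.0
t 13.27 tips now pan [-44.  -5.] z 8 F [ 0.2  0.9 -1.9] w 20.0
rows [ 0.001  0.002 -0.018] [-0.  -0.4 -0. ]
```

```bash
python3 -m inch '0 0 -0.005 0 0 0;0 0 -0.01 0 0 0;0 0 -0.015 0 0 0;0 0 -0.019 0 0 0;0 0 -0.019 0 0 0;0 0 -0.012 0 0 0;0 0 -0.008 0 0 0;0 0 -0.008 0 0 0;0 -0.03 -0.008 0 0 0;0 -0.07 -0.008 0 0 0;0 -0.11 -0.008 0 0 0;0 -0.14 -0.008 0 0 0'
python3 - <<'E'
from h import *
s=get_state();p=np.array(s['tool_pos']);R=Ro.from_rotvec(s['tool_rot']).as_matrix()
# return target: TCP (517.5,-302.8), z 220, rake x yaw 8.7
T=np.array([517.5,-302.8,225]);f=np.array([.9885,.152,0]);f/=np.linalg.norm(f)
Rt=np.column_stack([np.cross([0,0,-1],f),[0,0,-1],f])
print(p.round(),s['force'],(R.T@(T-p)/1000).round(3),np.degrees(Ro.from_matrix(R.T@Rt).as_rotvec()).round(1))
E
```

```text
time: 14.27
tool_pos: [524.7, -45.7, 240.4]
tool_rot: [-1.569, -0.113, 0.11]
force: [1.3, 0.3, -1.7]
gripper_width: 20.1
[525. -46. 240.] [ 1.25536619  0.29146615 -1.69020761] [-0.044  0.016 -0.253] [-0.  89.4  0.1]
```

```bash
python3 -m inch '-0.01 0 -0.04 0 10 0;-0.044 0.01 -0.253 0 89.4 0;-0.044 0.01 -0.253 0 89.4 0;-0.044 0.01 -0.253 0 89.4 0;-0.044 0.01 -0.253 0 89.4 0;-0.044 0.01 -0.253 0 89.4 0;-0.044 0.01 -0.253 0 89.4 0;-0.044 0.01 -0.253 0 89.4 0;-0.044 0.01 -0.253 0 89.4 0;-0.044 0.01 -0.253 0 89.4 0;-0.044 0.01 -0.253 0 89.4 0;-0.044 0.01 -0.253 0 89.4 0'
python3 - <<'E'
from h import *
s=get_state();p=np.array(s['tool_pos']);R=Ro.from_rotvec(s['tool_rot']).as_matrix()
T=np.array([517.5,-302.8,225]);f=np.array([.9885,.152,0]);f/=np.linalg.norm(f)
Rt=np.column_stack([np.cross([0,0,-1],f),[0,0,-1],f])
print(s['time'],p.round(),(R.T@(T-p)/1000).round(3),np.degrees(Ro.from_matrix(R.T@Rt).as_rotvec()).round(1))
a=imaging.snapshot('scene');b=imaging.snapshot('side')
L=cv2.resize(a[195:310,255:425],(800,541),interpolation=2)[:,:760]
cv2.imwrite('pics/a3.png',a);cv2.imwrite('pics/b3.png',b)
A=cv2.resize(a[200:305,262:422],(480,315),interpolation=2);B=cv2.resize(b[215:345,190:355],(320,252),interpolation=2)
C=cv2.resize(a[150:270,160:270],(320,349),interpolation=2)[:348]
out=np.zeros((600,800,3),np.uint8);out[:315,:480]=A;out[:252,480:]=B;out[252:600,480:]=C
W=cv2.resize(imaging.snapshot('wrist'),(373,280));out[320:,:373]=W
cv2.imwrite('pics/m.png',out)
t=p+88*R[:,1]+65*R[:,2]
for q in(-36,36):print('tip pred',((w2pix('scene',t+q*R[:,0])-[160,150])*2.909+[480,252]).round())
print('head top mid',((w2pix('scene',t-86*R[:,1])-[160,150])*2.909+[480,252]).round())
E
```

```text
time: 15.27
tool_pos: [516.9, -302.4, 227.2]
tool_rot: [-1.3, 1.056, -1.055]
force: [0.2, 0.6, -1.4]
gripper_width: 20.6
15.2667 [ 517. -302.  227.] [0.001 0.002 0.   ] [ 0.   3.1 -0. ]
tip pred [632. 489.]
tip pred [536. 509.]
head top mid [567. 414.]
```

View pics/m.png

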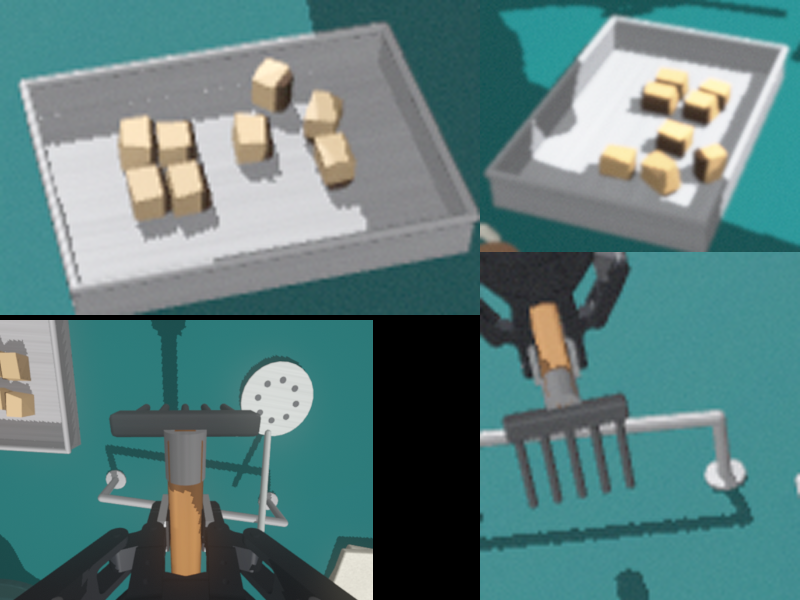

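```bash
python3 - <<'E'
from h import *
for u,v in[(137,142),(175,143),(253,138),(147,192),(186,187),(335,160),(323,115),(272,85)]:
    print((u,v),pan(pix2w('scene',(262+u/3,200+v/3),16)).round())
b=cv2.imread('pics/b3.png')
for u,v in[(617,161),(662,172),(710,160),(675,137),(660,97),(700,105),(672,82),(715,93)]:
    print((u,v),pan(pix2w('side',(190+(u-480)/1.94,215+v/1.94),16)).round())
E
```

```text
(137, 142) [-48. -74.]
(175, 143) [-40. -45.]
(253, 138) [-31.  18.]
(147, 192) [  6. -78.]
(186, 187) [  8. -47.]
(335, 160) [ 7. 75.]
(323, 115) [-44.  80.]
(272, 85) [-87.  49.]
(617, 161) [14. 70.]
(662, 172) [-35.  72.]
(710, 160) [-75.  39.]
(675, 137) [-29.  15.]
(660, 97) [ 12. -49.]
(700, 105) [-36. -48.]
(672, 82) [  9. -81.]
(715, 93) [-45. -76.]
```

```bash
python3 -c "
from h import *
goal(-83,109,80,-102)"
```

```text
t 15.42 tips now pan [ -25. -326.] z 138 F [-0.   0.6 -1.6] w 20.7
rows [-0.456  0.058 -0.026] [ 0.  15.9 -0. ]
```

```bash
python3 -m inch '-0.3 0 0.02 0 -80 0;-0.3 0 0.02 0 -80 0;-0.3 0 0.02 0 -80 0;-0.3 0 0.02 0 -80 0;-0.3 0 0.02 0 -80 0;-0.3 0 0.02 0 -80 0;-0.3 0 0.02 0 -80 0;-0.3 0 0.02 0 -80 0;-0.3 0 0.02 0 -80 0;-0.3 0 0.02 0 -80 0;-0.3 0 0.02 0 -80 0;-0.3 0 0.02 0 -80 0'
python3 -c "
from h import *
goal(-83,109,80,78)"
```

```text
time: 16.42
tool_pos: [473.0, -5.0, 227.4]
tool_rot: [-1.571, -0.039, 0.039]
force: [-0.6, -0.4, -1.9]
gripper_width: 20.4
t 16.42 tips now pan [-83.  35.] z 138 F [-0.6 -0.4 -1.9] w 20.4
rows [0.057 0.058 0.132] [  0.  -83.7   0. ]
```

```bash
python3 -m inch '0.057 0 0.132 0 -83.7 0;0.057 0 0.132 0 -83.7 0;0.057 0 0.132 0 -83.7 0;0.057 0 0.132 0 -83.7 0;0.057 0 0.132 0 -83.7 0;0.057 0 0.132 0 -83.7 0;0.057 0 0.132 0 -83.7 0;0.057 0 0.132 0 -83.7 0;0.057 0 0.132 0 -83.7 0;0.057 0 0.132 0 -83.7 0;0.057 0.03 0.132 0 -83.7 0;0.057 0.058 0.132 0 -83.7 0'
python3 -m inch '0 0 0 0 0 0;0 0 0 0 0 0;0 0 0 0 0 0'
python3 -c "
from h import *
goal(-83,109,8,78)"
```

```text
time: 17.42
tool_pos: [525.9, 128.9, 169.4]
tool_rot: [-1.241, -1.164, 1.159]
force: [-0.3, 0.6, -3.0]
gripper_width: 20.3
time: 17.67
tool_pos: [525.6, 128.8, 170.7]
tool_rot: [-1.244, -1.155, 1.153]
force: [-0.9, -0.7, -1.3]
gripper_width: 20.3
t 17.67 tips now pan [-81. 109.] z 82 F [-0.9 -0.7 -1.3] w 20.3
rows [0.001 0.074 0.002] [ 0.1 -0.8  0. ]
```

```bash
python3 -m inch '0.001 0.02 0.002 0 -0.8 0;0.001 0.04 0.002 0 -0.8 0;0.001 0.05 0.002 0 -0.8 0;0.001 0.058 0.002 0 -0.8 0;0.001 0.062 0.002 0 -0.8 0;0.001 0.062 0.002 0 -0.8 0'
python3 -c "
from h import *
goal(-83,109,8,78);goal(-83,64,8,78)"
```

```text
time: 18.17
tool_pos: [523.5, 129.9, 107.7]
tool_rot: [-1.237, -1.166, 1.165]
force: [-0.8, -0.6, -2.6]
gripper_width: 20.5
t 18.17 tips now pan [-83. 109.] z 19 F [-0.8 -0.6 -2.6] w 20.5
rows [-0.     0.011 -0.   ] [0.  0.1 0. ]
t 18.17 tips now pan [-83. 109.] z 19 F [-0.8 -0.6 -2.6] w 20.5
rows [-0.044  0.011 -0.009] [0.  0.1 0. ]
```

```bash
python3 -m inch '0 0.006 0 0 0 0;0 0.011 0 0 0 0;-0.006 0.011 -0.001 0 0 0;-0.012 0.011 -0.002 0 0 0;-0.018 0.011 -0.004 0 0 0;-0.024 0.011 -0.005 0 0 0;-0.03 0.011 -0.006 0 0 0;-0.036 0.011 -0.007 0 0 0;-0.042 0.011 -0.009 0 0 0;-0.044 0.011 -0.009 0 0 0;-0.044 0.011 -0.009 0 0 0;-0.03 0.011 -0.006 0 0 0'
python3 -m inch '0 0 0 0 0 0;0 -0.03 0 0 0 0;0 -0.07 0 0 0 0;0 -0.1 0 0 0 0;0 -0.13 0 0 0 0;0 -0.13 0 0 0 0'
python3 -c "
from h import *
goal(-50,-150,138,0)"
```

```text
time: 19.17
tool_pos: [527.8, 98.2, 96.3]
tool_rot: [-1.237, -1.165, 1.165]
force: [0.9, -0.5, -1.7]
gripper_width: 20.0
time: 19.67
tool_pos: [529.2, 99.7, 231.6]
tool_rot: [-1.241, -1.173, 1.163]
force: [0.5, -0.5, -2.1]
gripper_width: 20.0
t 19.67 tips now pan [-82.  78.] z 143 F [ 0.5 -0.5 -2.1] w 20.0
rows [-0.281  0.005 -0.026] [ 0.3 78.2  0.3]
```

```bash
python3 -m inch '-0.281 0 -0.026 0 78.2 0;-0.281 0 -0.026 0 78.2 0;-0.281 0 -0.026 0 78.2 0;-0.281 0 -0.026 0 78.2 0;-0.281 0 -0.026 0 78.2 0;-0.281 0 -0.026 0 78.2 0;-0.281 0 -0.026 0 78.2 0;-0.281 0 -0.026 0 78.2 0;-0.281 0 -0.026 0 78.2 0;-0.281 0 -0.026 0 78.2 0;-0.281 0 -0.026 0 78.2 0;-0.281 0 -0.026 0 78.2 0'
cat > look.py <<'E'
from h import *
import sys
def blobs(c,img):
    hsv=cv2.cvtColor(img,cv2.COLOR_BGR2HSV)
    m=((hsv[...,0]>8)&(hsv[...,0]<32)&(hsv[...,1]>50)).astype(np.uint8)
    poly=np.array([w2pix(c,[*(PC+x*UX+y*UY),z]) for x,y,z in[(-105,-150,43),(-105,150,43),(105,150,3),(105,-150,3),(-105,-150,3),(105,150,43)]],np.float32)
    r=np.zeros_like(m);cv2.fillConvexPoly(r,cv2.convexHull(poly.astype(np.int32)),1);m&=r
    n,l,st,ce=cv2.connectedComponentsWithStats(m,connectivity=4)
    for i in range(1,n):
        if st[i,4]>25: print(c,'area',st[i,4],'bbox',st[i,:4],'pan',pan(pix2w(c,ce[i],16)).round())
for c,f in((('scene',sys.argv[1]),('side',sys.argv[2])) if len(sys.argv)>1 else (('scene',0),('side',0))):
    blobs(c,cv2.imread(f) if f else imaging.snapshot(c))
E
echo OLD; python3 look.py pics/a3.png pics/b3.png; echo NEW; python3 look.py; python3 - <<'E'
from h import *
s=get_state();p=np.array(s['tool_pos']);R=Ro.from_rotvec(s['tool_rot']).as_matrix()
T=np.array([517.5,-302.8,225]);f=np.array([.9885,.152,0]);f/=np.linalg.norm(f)
Rt=np.column_stack([np.cross([0,0,-1],f),[0,0,-1],f])
print(s['time'],p.round(),(R.T@(T-p)/1000).round(3),np.degrees(Ro.from_matrix(R.T@Rt).as_rotvec()).round(1))
E
```

```text
time: 20.67
tool_pos: [536.9, -182.5, 225.6]
tool_rot: [-1.568, -0.111, 0.113]
force: [0.1, -0.3, -2.7]
gripper_width: 20.1
OLD
scene area 149 bbox [346 222  13  15] pan [-83.  47.]
scene area 346 bbox [363 230  17  33] pan [-17.  77.]
scene area 181 bbox [340 238  13  16] pan [-33.  16.]
scene area 783 bbox [302 239  30  34] pan [-17. -62.]
side area 398 bbox [274 251  24  23] pan [ 10. -62.]
side area 349 bbox [295 257  24  21] pan [-40. -58.]
side area 610 bbox [273 276  27  40] pan [-31.  48.]
side area 265 bbox [252 290  18  18] pan [13. 71.]
side area 255 bbox [301 290  17  20] pan [-76.  43.]
NEW
scene area 359 bbox [340 222  15  32] pan [-58.  27.]
scene area 347 bbox [364 230  16  33] pan [-17.  77.]
scene area 785 bbox [302 239  30  34] pan [-17. -62.]
side area 402 bbox [274 250  23  24] pan [ 11. -62.]
side area 349 bbox [295 257  24  21] pan [-40. -57.]
side area 607 bbox [273 276  27  40] pan [-31.  49.]
side area 245 bbox [303 286  16  19] pan [-76.  30.]
side area 265 bbox [252 290  18  18] pan [13. 71.]
20.7667 [ 537. -182.  226.] [-0.037  0.001 -0.116] [ 0. 90. -0.]
```

```bash
python3 - <<'E'
from h import *
k=cal('wrist');print('cam',(-k[1].T@k[2].ravel()).round())
for x,y in[(-80,34),(-31,17),(-44,78),(7,73),(-40,-45)]: print(w2pix('wrist',[*(PC+x*UX+y*UY),20],k).round())
img=imaging.snapshot('wrist');hsv=cv2.cvtColor(img,cv2.COLOR_BGR2HSV)
m=((hsv[...,0]>8)&(hsv[...,0]<32)&(hsv[...,1]>50)).astype(np.uint8);m[240:]=0
n,l,st,ce=cv2.connectedComponentsWithStats(m,connectivity=4)
for i in range(1,n):
    if st[i,4]>80:
        r=cv2.minAreaRect(np.argwhere(l==i)[:,::-1].astype(np.float32))
        print(st[i],'pan',pan(pix2w('wrist',ce[i],16,k)).round(),'rect',np.round(r[1]),round(r[2]))
np.save('m.npy',m)
# vertical extents of chunk8 from scene
a=imaging.snapshot('scene');h=cv2.cvtColor(a,cv2.COLOR_BGR2HSV)
for r in range(218,258,1): print(r,''.join('%4d'%v if 8<q<32 and s>50 else '   .' for q,s,v in h[r,336:362]))
E
```

```text
cam [ 526. -100.  347.]
[ 279. -128.]
[347. -98.]
[ 331. -212.]
[ 406. -202.]
[333.   2.]
[ 309    0   51   68 2771] pan [-40. -65.] rect [67. 50.] 90
[ 370    0   57   69 3280] pan [ 12. -66.] rect [53. 70.] 4
[300 188  36   3  99] pan [ -52. -193.] rect [35.  2.] 0
[287 207   4  33  89] pan [ -79. -226.] rect [32.  3.] 88
[345 207   3  33  87] pan [ -24. -227.] rect [32.  2.] 90
218    .   .   .   .   .   .   .   .   .   .   .   .   .   .   .   .   .   .   .   .   .   .   .   .   .   .
219    .   .   .   .   .   .   .   .   .   .   .   .   .   .   .   .   .   .   .   .   .   .   .   .   .   .
220    .   .   .   .   .   .   .   .   .   .   .   .   .   .   .   .   .   .   .   .   .   .   .   .   .   .
221    .   .   .   .   .   .   .   .   .   .   .   .   .   .   .   .   .   .   .   .   .   .   .   .   .   .
222    .   .   .   .   .   .   .   .   .   . 236 236 249 250 244 210   .   .   .   .   .   .   .   .   .   .
223    .   .   .   .   .   .   .   . 249 251 250 250 251 246 237 219 150   .   .   .   .   .   .   .   .   .
224    .   .   .   .   .   .   .   . 249 251 251 250 248 239 2
[... 2943 characters left out ...]
08  67  71   .   .   .   .   .   .   .   .   .
252    .   .   .   .   . 171 166 165 167 164 164 165 164 142  92  77   .   .   .   .   .   .   .   .   .   .
253    .   .   .   .   . 173 162 160 160 161 159 160 154 130   .   .   .   .   .   .   .   .   .   .   .   .
254    .   .   .   .   .   .   .   .   .   .   .   .   .   .   .   .   .   .   .   .   .   .   .   .   .   .
255    .   .   .   .   .   .   .   .   .   .   .   .   .   .   .   .   .   .   .   .   .   .   .   .   .   .
256    .   .   .   .   .   .   .   .   .   .   .   .   .   .   .   .   .   .   .   .   .   .   .   .   .   .
257    .   .   .   .   .   .   .   .   .   .   .   .   .   .   .   .   .   .   .   .   .   .   .   .   .   .
```

```bash
python3 - <<'E'
from h import *
for n,uv,zs in(('c8 front top',(348,230),(28,34,41)),('c8 front bottom',(348,237.8),(3,28)),('c8 back top',(348,222),(28,34,41)),('c8 right',(353.5,232),(3,16,28)),('c8 left',(343,232),(3,16,28)),('c3 back top',(345,238),(28,)),('c3 front top',(345,247.5),(28,)),('c3 front bot',(345,254),(3,))):
    print(n,[(z,pan(pix2w('scene',uv,z)).round()) for z in zs])
E
```

```text
c8 front top [(28, array([-72.,  33.])), (34, array([-66.,  31.])), (41, array([-59.,  29.]))]
c8 front bottom [(3, array([-70.,  33.])), (28, array([-46.,  26.]))]
c8 back top [(28, array([-99.,  40.])), (34, array([-93.,  38.])), (41, array([-86.,  36.]))]
c8 right [(3, array([-86.,  52.])), (16, array([-74.,  48.])), (28, array([-62.,  44.]))]
c8 left [(3, array([-92.,  26.])), (16, array([-80.,  22.])), (28, array([-68.,  19.]))]
c3 back top [(28, array([-47.,  18.]))]
c3 front top [(28, array([-16.,  10.]))]
c3 front bot [(3, array([-18.,  11.]))]
```

```bash
python3 -m inch '-0.037 0 -0.116 0 90 0;-0.037 0 -0.116 0 90 0;-0.037 0 -0.116 0 90 0;-0.037 0 -0.116 0 90 0;-0.037 0 -0.116 0 90 0;-0.037 0 -0.116 0 90 0;-0.037 0 -0.116 0 90 0;-0.037 0 -0.116 0 90 0;-0.037 0 -0.116 0 90 0;-0.037 0 -0.116 0 90 0;-0.037 0 -0.116 0 90 0;-0.037 0 -0.116 0 90 0'
cat > ret.py <<'E'
from h import *
s=get_state();p=np.array(s['tool_pos']);R=Ro.from_rotvec(s['tool_rot']).as_matrix()
T=np.array([517.5,-302.8,89.5]);f=np.array([.9885,.152,0]);f/=np.linalg.norm(f)
Rt=np.column_stack([np.cross([0,0,-1],f),[0,0,-1],f])
print(s['time'],p.round(1),s['force'],(R.T@(T-p)/1000).round(3),np.degrees(Ro.from_matrix(R.T@Rt).as_rotvec()).round(1))
E
python3 ret.py
```

```text
time: 21.87
tool_pos: [517.6, -302.5, 226.2]
tool_rot: [-1.304, 1.049, -1.049]
force: [-0.5, -0.4, -3.1]
gripper_width: 20.1
21.8667 [ 517.6 -302.5  226.2] [-0.47659273 -0.40490193 -3.07189546] [ 0.     0.137 -0.   ] [ 0.   3.6 -0. ]
```

```bash
python3 -m inch '0 0.03 0 0 3.6 0;0 0.06 0 0 3.6 0;0 0.09 0 0 3.6 0;0 0.11 0 0 3.6 0;0 0.12 0 0 3.6 0;0 0.128 0 0 3.6 0;0 0.132 0 0 3.6 0;0 0.135 0 0 3.6 0;0 0.135 0 0 3.6 0;0 0.135 0 0 3.6 0'
python3 ret.py
```

```text
time: 22.7
tool_pos: [518.0, -302.9, 92.5]
tool_rot: [-1.279, 1.092, -1.095]
force: [-1.6, 1.8, 2.6]
gripper_width: 19.8
22.7 [ 518.  -302.9   92.5] [-1.61717047  1.76034154  2.55899803] [-0.     0.003 -0.   ] [-0.1  0.2  0.1]
```

```bash
python3 -m inch '0 0.001 0 0 0 0;0 0.002 0 0 0 0;0 0.002 0 0 0 0;0 0.002 0 0 0 0' - 40
python3 ret.py; python3 -c "
from h import *
print(get_state()['wrist_torque'])"
```

```text
time: 23.03
tool_pos: [518.2, -303.0, 90.8]
tool_rot: [-1.279, 1.091, -1.095]
force: [-0.2, 2.8, 13.1]
gripper_width: 20.5
23.0333 [ 518.2 -303.    90.8] [-0.16087028  2.82755591 13.0637262 ] [-0.     0.001 -0.001] [-0.1  0.2  0.1]
[ 0.48689651  1.3926596  -0.26124026]
```

```bash
python3 -m inch '0 0 0 0 0 0;0 0 0 0 0 0' - 20
python3 -m inch '0 0 0 0 0 0;0 0 0 0 0 0;0 0 0 0 0 0;0 0 0 0 0 0;0 0 0 0 0 0;0 0 0 0 0 0' 0.06
python3 -m inch '0 -0.02 0 0 0 0;0 -0.05 0 0 0 0;0 -0.08 0 0 0 0;0 -0.11 0 0 0 0;0 -0.13 0 0 0 0;0 -0.13 0 0 0 0'
python3 - <<'E'
from h import *
s=get_state();print(s['time'],s['tool_pos'],s['force'])
k=cal('wrist');w=imaging.snapshot('wrist');cv2.imwrite('pics/z.png',w)
a=imaging.snapshot('scene');cv2.imwrite('pics/z2.png',a)
h=cv2.cvtColor(w,cv2.COLOR_BGR2HSV);m=(h[...,0]>5)&(h[...,0]<25)&(h[...,1]>110)&(h[...,2]>90)
n,l,st,ce=cv2.connectedComponentsWithStats(m.astype(np.uint8));i=1+np.argmax(st[1:,4]);print('handle wrist',st[i],pix2w('wrist',ce[i],95,k).round())
r=cv2.fitLine(np.argwhere(l==i)[:,::-1].astype(np.float32),cv2.DIST_L2,0,.01,.01).ravel();print(r)
p0=pix2w('wrist',r[2:],95,k);p1=pix2w('wrist',r[2:]+r[:2]*80,95,k);d=p1-p0;print('yaw',np.degrees(np.arctan2(d[1],d[0])))
b=cv2.imread('pics/a.png')
# compare scene before/after around the rake (before: arm not there)
for c,im in(('before',b),('after',a)):
    h=cv2.cvtColor(im[185:285,170:225],cv2.COLOR_BGR2HSV);m=(h[...,0]<25)&(h[...,0]>5)&(h[...,1]>110)&(h[...,2]>90)
    q=np.argwhere(m);print(c,len(q),q.min(0)+[185,170],q.max(0)+[185,170],q.mean(0)+[185,170])
for n in('rake_tips','jug','mug'):
    for d in nets.regions_of('scene',n)[:2]: print(n,d['score'],d['xy'])
E
```

```text
time: 23.2
tool_pos: [518.2, -303.1, 90.9]
tool_rot: [-1.279, 1.091, -1.095]
force: [-0.9, 2.8, 12.6]
gripper_width: 20.5
time: 23.7
tool_pos: [517.6, -302.7, 89.2]
tool_rot: [-1.279, 1.094, -1.093]
force: [-0.8, 0.0, -0.2]
gripper_width: 60.2
time: 24.2
tool_pos: [518.7, -303.5, 223.5]
tool_rot: [-1.279, 1.088, -1.098]
force: [-0.4, -0.1, 1.1]
gripper_width: 59.8
24.2 [ 518.74170263 -303.4983392   223.49152009] [-0.37726196 -0.14925726  1.11573686]
handle wrist [ 304  198   29  209 5360] [ 474. -310.   95.]
[ 9.944589e-03 -9.999505e-01  3.167722e+02  2.982724e+02]
yaw 8.389731718014021
before 419 [188 184] [237 199] [212.70883055 191.28400955]
after 416 [188 185] [237 198] [212.76682692 191.38461538]
rake_tips 0.95 [189.0, 250.2]
jug 0.83 [483.1, 207.8]
mug 0.92 [477.2, 256.7]
```

```bash
python3 look.py pics/z2.png pics/b3.png | grep scene; python3 -c "
from plant import order;print(order.job_done())"
```

```text
scene area 358 bbox [340 222  15  32] pan [-58.  27.]
scene area 340 bbox [364 230  16  33] pan [-16.  77.]
scene area 787 bbox [302 239  30  34] pan [-17. -62.]
the job is handed in; nothing more can be done
None
```

I raked the heap into a single layer, laid the rake back on the rail and handed the job in at about 24 s. No verdict is reported.

**Chunks:** All eight are on the pan floor, with none on top of another and none out of the pan. Measured y positions along the pan, in mm:

| Third | Chunks clearly inside | Measured y |
|---|---|---|
| Low end (below -50) | 2 | about -75 and -79 |
| Middle | 2 | about 17 and 34 |
| High end (above 50) | 2 | about 73 and 78 |

The other two chunks sit close to the low/middle line, at about -46 and -48. The count of two per third does not depend on them.

**Rake:** After release it matched its first position in the scene camera to about 0.1 pixel, with the same direction to within about half a degree. The gripper is clear of it, and I saw no sign that the jug or mug had moved.

**What went less well:**
- The first sweep pressed on a chunk with about 40 N upward on the rake, and a later insertion reached about 20 N. I lifted clear each time, and the rake did not visibly turn in the grip.
- The last pull moved its chunk about 10 mm instead of the roughly 35 mm intended.
- The scene and side cameras differ by up to about 10 mm on some chunks.
- The final chunk check was done from pixel measurements only, because I had used all 12 picture views.

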